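# Draw the flap bolt behind the hob with the hooked rod

## Task

The worktop flap behind the gas hob is bolted and the bolt's red ring is under a wire rack where the gripper must not go: take the hooked rod from its wooden rest, put its hook down through the ring and draw the bolt towards you as far as it goes. Keep it pulled against its stop with about 12 N for one second, never pulling harder than 25 N, then unhook without pushing the bolt back in and lay the rod back in its rest the way it lay. Touch the bolt with the rod only, and leave the bottle, the jar and the pepper mill standing where they are.

Things in the scene. Friction and masses are not known exactly. Their poses are not given: they have to be found in the camera images.
- rod: Hooked rod, 0.17 to 0.29 kg: dark wooden square handle 20 x 20 mm, then a steel rod 8 mm thick bent down into a hook. Origin on the handle's centre line, where to grip it (balances within 15 mm). x runs towards the hook, z up as it lies in its rest. Handle from x = -110 to 70 mm; steel rod on the same line to x = 170 mm, where the hook prong goes 49 mm down (-z).
- hook_tip (a point): The lower end of the rod's hook prong (prong 8 mm thick), at x = 170, z = -49 mm in the rod's frame.
- rest: Fixed wooden rest of the rod, foot 160 x 80 mm on the worktop, left or right of the hob. Origin under its middle; x along the rod as it lies, z up. Two forks 12 mm thick at x = -60 and 55 mm, each with a slot 32 mm wide and 24 mm deep for the handle; slot floors 80 mm, fork tips 104 mm above the worktop.
- cradle (a point): Where the rod's origin lies when the rod is in the rest: 90 mm above the worktop in the middle of the rest; same axes as the rod lying there.
- bolt_base: Fixed bolt fixture behind the hob: plate, two guides (47 mm high), wooden flap, and a wire rack above. Origin on the worktop under the red ring's centre when the bolt is shut; x along the bolt, away from the robot (within 0.25 rad of straight ahead), z up. Rack wires (8 mm thick) 215 mm above the worktop, x = -85 to 125, y = -85 to 85 mm, on four corner legs.
- ring (a point): Centre of the red ring that stands on the bolt and moves with it: level, eight-sided, open above and below, 80 mm above the worktop, bar 7 mm thick, opening 37 mm across, held by a 10 mm post at its far (+x) side. The bolt's top lies 41 mm below it, so the hook tip may go 35 mm below this point. Same axes as bolt_base.
- bolt (a joint): How far the bolt is drawn, m: 0 fully shut (in the flap's keeper); grows as it is drawn towards the robot, along -x of bolt_base, up to a hard stop: a clamp on the plate that is set anew each time, somewhere between 0.030 and 0.050, and has to be felt. It starts between 0 and 0.008. Sliding it takes about 4 N, so more pull than that means it has reached the stop; it stays where it is left. It is clear of the flap's keeper from 0.022 on.
- hob: Fixed low gas hob, 460 x 290 mm, on the worktop between robot and bolt; pan supports up to 38 mm high. Origin under its middle.
- oil_bottle: Green glass bottle, 56 mm thick, 170 mm tall, standing in a round metal tray (200 mm across, rim 30 mm) on the other side of the hob from the rest. Origin under its middle.
- spice_jar: Amber spice jar, 48 mm thick, 85 mm tall, standing in the same tray. Origin under its middle.
- pepper_mill: Dark wooden pepper mill, 54 mm thick, 146 mm tall, standing beside the rack. Origin under its middle.
Things that resemble listed ones, but are neither listed nor needed, are in the scene too. What is meant by the rest is not purple, and is the smaller of those in its own colour.

How it is judged:
By the outcome, as a careful person would: the job done as asked, in the order asked, and still so for the second after the job is handed in, with the robot touching nothing.
It also fails if it takes over 72 s, if anything falls off the work surface, if the arm or the gripper's body presses on something with over 40 N, if the wrist force passes 120 N, or if a joint passes its speed limit or range.

## Robot

A 7-joint arm with a two-finger parallel gripper is mounted at the origin on the work surface. World frame = base frame: x ahead of the robot, y to its left, z up, the work surface at z = 0. Lengths are in mm, angles in rad, forces in N, time in s.
With the tool pointing down it reaches from about 400 to 875 mm from the base axis. Payload 19.3 kg.
Tool frame: the origin (TCP) lies at the very end of the fingers, on their centre line; the grasp point (between the pads) lies 19 mm behind it; z points along the fingers, y is the direction in which the jaws open and shut (so a half turn about z gives the same grasp; the last joint's range is limited). The gripper opens to 85 mm and grips with 20 to 120 N. Pads are 22 mm wide; open, the fingers measure 114 mm over their backs; the gripper's body (76 mm by 85 mm) begins 54 mm behind the grasp point. The pads swing forward as they close: fully open they stand 13 mm farther back than shut.
Start: joints at [-1.245, 0.521, -0.036, 1.599, 0.021, 1.021, -0.113], TCP at [240.984, 576.664, 231.291] pointing down, gripper open.
Joint ranges: [-2.91, 2.91], [-0.3, 2.13], [-1.5, 1.42], [0.17, 2.43], [-1.26, 4.41], [0.16, 1.93], [-2.52, 2.52]. Speed limits (rad/s): [1.89, 1.89, 2.39, 2.39, 3.01, 3.01, 3.01].

## Interface

Orientations are given as a rotation vector (axis times angle).
In Python, from rig import observe, get_image, job_done gives the robot as it stands.
- The arm moves only by the tool servo_tool, never from a script. Its arguments are lists of equal length, an entry for each row: "xyz": the shift along the tool's x, y, z normalised to -1 to 1, where 1 is 10 cm, a list of three; "twist": the turn about the tool's z normalised to -1 to 1, where 1 is 30 degrees; "jaw": the finger opening in mm, from 0 to 85.4. A call has 1 to 10 rows; each row is the pose to reach, as a shift and turn from the pose commanded when the call began, along the tool's axes at that moment; what a row does not reach only later rows make up. A row lasts 1/8 s, in which the tool goes at most 62.5 mm and 10.7 degrees, less where a joint would pass 70% of its speed; a pose out of reach is approached as far as the arm can. A call with a number of a shift or a turn outside -1 to 1 is refused whole. A call with a gripper value outside its range is refused whole. The fingers move at their own pace and stop on an object; the grip force is fixed at half the most. Time passes only in rows, so rows that repeat a pose let the fingers close. It gives the time, the measured TCP pose, the force and the opening at its end, in the units of the state.
- observe(): the state, without advancing time (a new reading comes with each control period).
- get_image(name): name is "scene" or "top" or "wrist"; returns a dict with "frame" (480x640x3 uint8, red, green, blue), "vertical_fov" (degrees; the focal length in pixels is half the picture's height over the tangent of half this angle, whatever the lens; pixels are square), "cx", "cy" (the principal point, pixels), "D" ([k1, k2, p1, p2, k3] as OpenCV has them; the pictures are not rectified), "cam_to_world" (4x4, takes a point from camera to world coordinates); the wrist camera has in their place "tool_from_camera" (4x4, takes a point from camera to tool coordinates, whose origin is the TCP and whose axes are the flange's). Camera axes: x right, y down, z forward; pixel columns grow to the right and rows downward; lengths in mm; the calibration is good to about 2 mm. A picture is of the moment at which its call begins: read the wrist's pose just before it. There is no depth.
- job_done(): hands the job in, once; it reports no verdict.
The state is a dict: "clock": time; "q": joint angles; "joint_vel": joint speeds; "effort": joint torques, N m; "tcp_pos": TCP position; "eef_rot": TCP orientation; "force": force on the tool from outside, world axes, zero at the start; "torque": the same for the moment, N m; "width": opening from 0.0 (shut) to 1.0 (fully open).
Only numpy, scipy, OpenCV 4.12 (cv2) and the standard library are available. Lean on these libraries where they do the work, as an engineer would, in place of code of your own. Each camera call takes 0.05 s, during which the arm holds its last target.

## Working session

There is one attempt and no reset: what is moved stays moved. The work goes in short steps, Python scripts to look and compute and a tool call to move; the robot and the scene stay as the last step left them, time stands still between calls to the robot, and variables do not carry over. Pictures are saved under pics/ and viewed, and the job is handed in when it is done.

Besides the shell and the picture viewer there is one more tool, called after ">>>" as a command line: name --pt "numbers of a row" for each row, then --argument value for the rest. servo_tool: Moves the arm, as the interface text tells. Its arguments: {"type":"object","properties":{"xyz":{"type":"array","items":{"type":"array","items":{"type":"number"}}},"twist":{"type":"array","items":{"type":"number"}},"jaw":{"type":"array","items":{"type":"number"}}},"required":["xyz","twist","jaw"]}

```bash
ls; mkdir -p pics; cat > h.py <<'E'
import numpy as np, cv2, pickle
from rig import observe,get_image
from scipy.spatial.transform import Rotation as R
def snap(n,tag):
    o=observe(); d=get_image(n); d['obs']=o
    pickle.dump(d,open(f'pics/{tag}.pkl','wb'))
    cv2.imwrite(f'pics/{tag}.png',d['frame'][:,:,::-1]); return d
def load(tag): return pickle.load(open(f'pics/{tag}.pkl','rb'))
def cam(d):
    f=240/np.tan(np.radians(d['vertical_fov'])/2)
    K=np.array([[f,0,d['cx']],[0,f,d['cy']],[0,0,1]])
    if 'cam_to_world' in d: T=np.array(d['cam_to_world'])
    else:
        o=d['obs'];W=np.eye(4);W[:3,:3]=R.from_rotvec(o['eef_rot']).as_matrix();W[:3,3]=o['tcp_pos'];T=W@np.array(d['tool_from_camera'])
    return K,np.array(d['D'],float),T
def ray(d,uv):
    K,D,T=cam(d);p=cv2.undistortPoints(np.array([[uv]],float),K,D)[0,0]
    v=T[:3,:3]@np.array([p[0],p[1],1]);return T[:3,3],v/np.linalg.norm(v)
def onz(d,uv,z):
    c,v=ray(d,uv);return c+v*(z-c[2])/v[2]
def proj(d,P):
    K,D,T=cam(d);P=np.atleast_2d(np.array(P,float));Ti=np.linalg.inv(T)
    q=cv2.projectPoints(P,cv2.Rodrigues(Ti[:3,:3])[0],Ti[:3,3],K,D)[0][:,0];return q
def tri(obs):
    A=0;b=0
    for d,uv in obs:
        c,v=ray(d,uv);M=np.eye(3)-np.outer(v,v);A=A+M;b=b+M@c
    return np.linalg.solve(A,b)
def crop(tag,x0,y0,w,h,s,out):
    im=cv2.imread(f'pics/{tag}.png')[y0:y0+h,x0:x0+w]
    cv2.imwrite(f'pics/{out}.png',cv2.resize(im,None,fx=s,fy=s,interpolation=cv2.INTER_CUBIC))
E
python3 - <<'E'
from h import *
for n in ['scene','top','wrist']: d=snap(n,n+'0'); print(n,d['vertical_fov'],d['cx'],d['cy'],d['D'],cam(d)[2].round(2).tolist())
print(observe())
E
```

```text
pics
scene 50.42936432597562 325.77499003006596 241.25492507426847 [-0.12911174  0.          0.          0.          0.        ] [[0.66, 0.55, -0.51, 1147.81], [0.75, -0.49, 0.44, -642.11], [-0.01, -0.68, -0.74, 1015.13], [0.0, 0.0, 0.0, 1.0]]
top 46.796339172556785 325.03790052952735 240.29167722663198 [-0.0882741  0.         0.         0.         0.       ] [[-0.02, -0.99, 0.15, 313.36], [-1.0, 0.02, -0.01, -63.25], [0.01, -0.15, -0.99, 1576.78], [0.0, 0.0, 0.0, 1.0]]
wrist 62.023644220128894 321.6644552832821 243.9585384167477 [-0.0107704  0.         0.         0.         0.       ] [[0.39, 0.89, 0.26, 175.38], [0.92, -0.37, -0.11, 602.95], [-0.0, 0.28, -0.96, 372.57], [0.0, 0.0, 0.0, 1.0]]
{'clock': 0.15, 'q': array([-1.24518361,  0.52187907, -0.03631622,  1.59986203,  0.02120676,
        1.02110471, -0.11276458]), 'joint_vel': array([ 0.00105047, -0.00169034,  0.00195701, -0.00016286,  0.00054836,
       -0.00032444,  0.00064803]), 'effort': array([ 2.06602192e-03, -9.27385926e+01,  1.98057264e+00, -3.70062983e+01,
        1.80496741e-02,  6.32620126e-03, -1.00043749e-05]), 'tcp_pos': array([240.91243068, 576.43178409, 230.86223096]), 'eef_rot': array([-6.17644744e-01, -3.08017481e+00,  1.35402983e-03]), 'force': array([-0.05829297,  1.03059387, -0.2445705 ]), 'torque': array([-0.00186376, -0.03246953,  0.00420896]), 'width': 0.9974181390414257}
```

View pics/scene0.png

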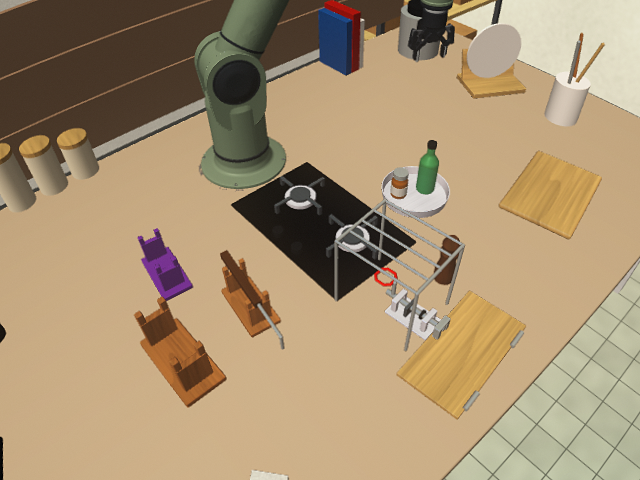

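View pics/top0.png

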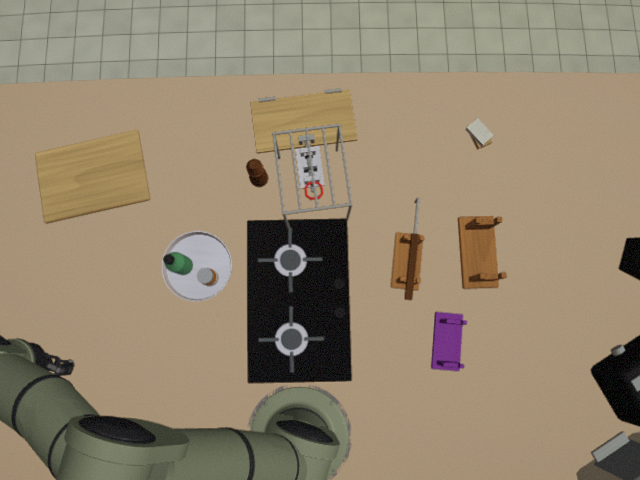

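View pics/wrist0.png

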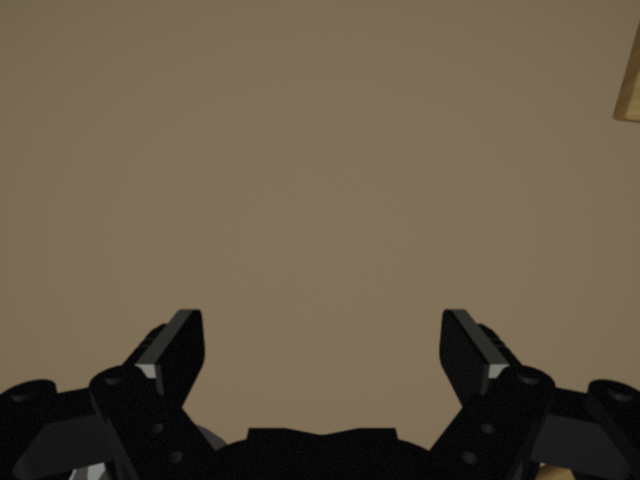

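```bash
python3 - <<'E'
from h import *
crop('top0',370,180,90,130,6,'c1'); crop('top0',240,80,130,160,5,'c2'); crop('scene0',200,230,110,130,6,'c3'); crop('scene0',320,190,160,180,5,'c4')
E
```

```text
(no output)
```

View pics/c1.png

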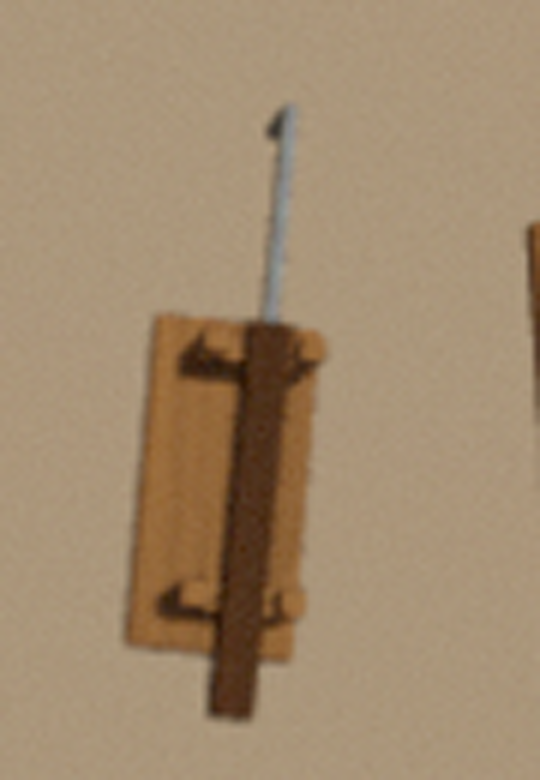

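View pics/c2.png

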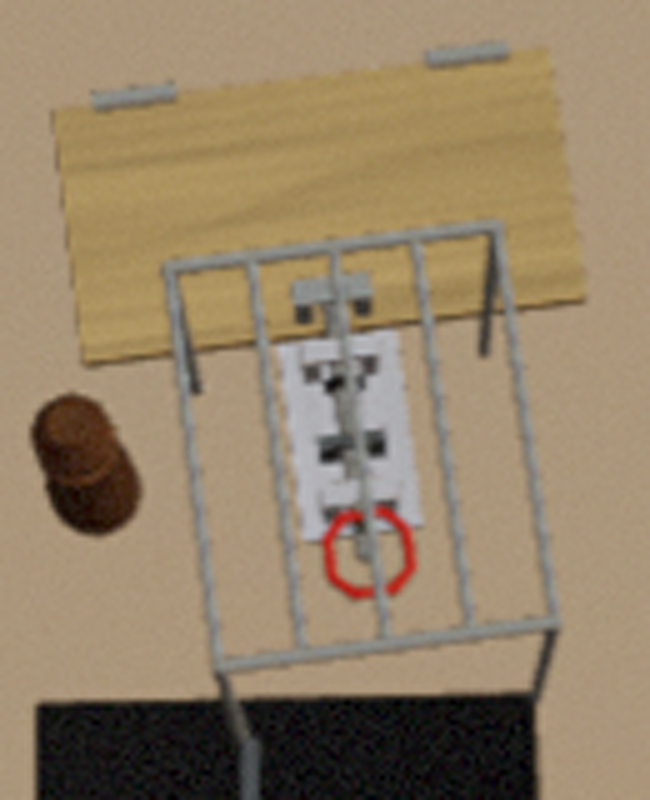

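View pics/c3.png

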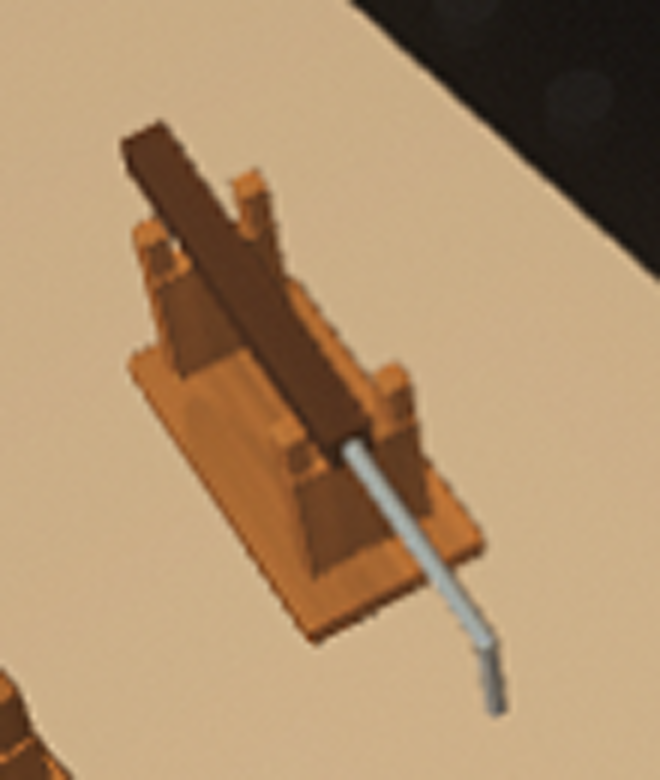

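View pics/c4.png

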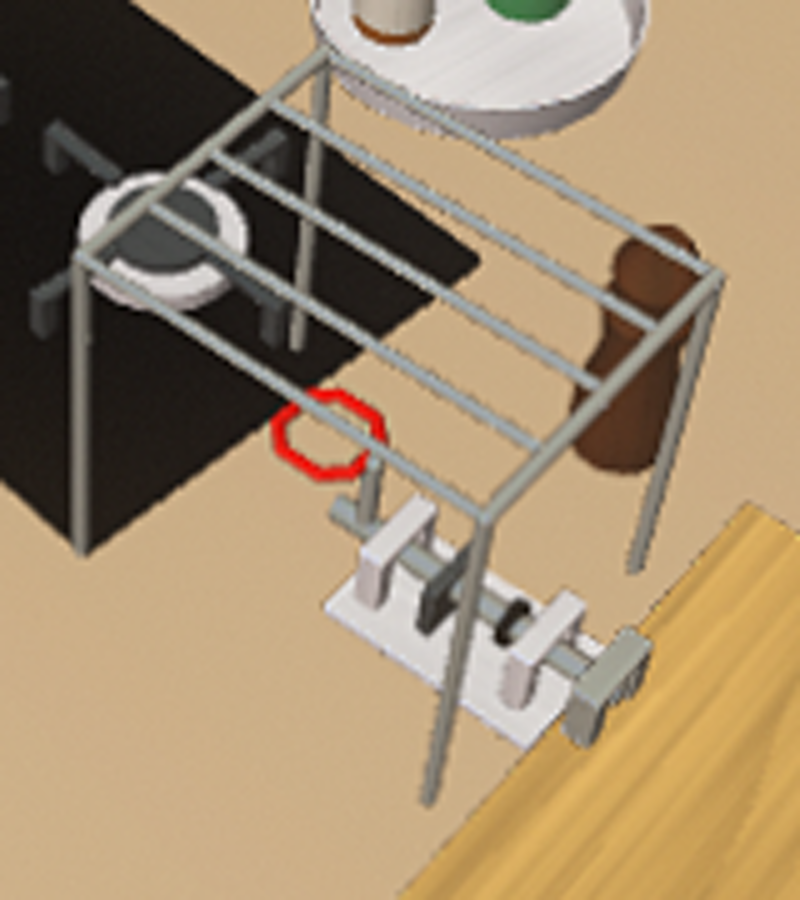

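```bash
python3 - <<'E'
from h import *
t=load('top0');s=load('scene0')
print('ring',tri([(t,(313.8,190.4)),(s,(386,276.8))]),onz(t,(313.8,190.4),80),onz(s,(386,276.8),80))
rk=[onz(t,p,219) for p in [(284,213),(351.2,205),(274,133.6),(339.4,125.6)]];print('rack',np.round(rk,1))
sk=[onz(s,(320+a/5,190+b/5),219) for a,b in [(325,55),(82,258),(718,275),(485,518)]];print('rackS',np.round(sk,1))
print('rear top',onz(t,(408.4,299.4),100),onz(s,(223.8,252.2),100))
print('front top',onz(t,(415,234.2),100)); print('hook',onz(t,(418.3,197.5),92),onz(s,(281.7,336.2),92),'tip',onz(s,(283,348.7),41))
# rest foot corners top: crop px
for z in (0,12):
  print('foot',z,np.round([onz(t,(370+a/6,180+b/6),z)[:2] for a,b in [(155,313),(325,330),(128,645),(292,660)]],1))
print('footS',np.round([onz(s,(200+a/6,230+b/6),12)[:2] for a,b in [(130,360),(315,640),(485,545)]],1))
E
```

```text
ring [674.18714356 -54.70807666  79.08548596] [673.63501611 -55.08918309  80.        ] [674.92377882 -54.85803287  80.        ]
rack [[ 584.    19.6  219. ]
 [ 600.8 -148.6  219. ]
 [ 791.3   42.9  219. ]
 [ 809.3 -124.8  219. ]]
rackS [[ 589.7   15.3  219. ]
 [ 608.5 -151.7  219. ]
 [ 796.1   41.6  219. ]
 [ 814.8 -127.4  219. ]]
rear top [ 366.79066524 -300.85400373  100.        ] [ 371.74088255 -302.92384471  100.        ]
front top [ 541.96155866 -326.50516838  100.        ]
hook [ 645.11953759 -341.97480129   92.        ] [ 645.86471477 -340.93380738   92.        ] tip [ 645.20750796 -341.99185604   41.        ]
foot 0 [[ 564.6 -289. ]
 [ 554.5 -370.9]
 [ 405.4 -269.6]
 [ 396.3 -347.5]]
foot 12 [[ 562.7 -287.2]
 [ 552.7 -368.6]
 [ 404.7 -268. ]
 [ 395.7 -345.3]]
footS [[ 398.3 -344.3]
 [ 558.7 -366.1]
 [ 567.8 -290.3]]
```

```bash
cat >> h.py <<'E'
def plan(wps,o=None):
    o=o or observe();M=R.from_rotvec(o['eef_rot']).as_matrix()
    print('now',o['clock'].__round__(2) if hasattr(o['clock'],'__round__') else o['clock'],np.round(o['tcp_pos'],1),'toolx yaw',round(np.arctan2(M[1,0],M[0,0]),4),'z',M[:,2].round(4),'F',np.round(o['force'],1),'w',round(o['width'],3))
    for x,y,z,yaw in wps:
        d=M.T@(np.array([x,y,z])-o['tcp_pos'])/100
        t=np.nan
        y0=np.arctan2(M[1,0],M[0,0]); dy=(yaw-y0+np.pi)%(2*np.pi)-np.pi
        print((x,y,z,yaw),'xyz',d.round(3),'twist',round(-dy/np.radians(30),3))
E
python3 - <<'E'
from h import *
plan([(480,200,330,-.138),(470,-100,330,-.138),(477,-317,300,-.138),(477,-317,300,-.138+np.pi)])
E
```

```text
now 0.15 [240.9 576.4 230.9] toolx yaw 2.7458 z [-3.e-04 -8.e-04 -1.e+00] F [-0.1  1.  -0.2] w 0.997
(480, 200, 330, -0.138) xyz [-3.657 -2.552 -0.989] twist 5.508
(470, -100, 330, -0.138) xyz [-4.722 -5.359 -0.986] twist 5.508
(477, -317, 300, -0.138) xyz [-5.623 -7.334 -0.685] twist 5.508
(477, -317, 300, 3.003592653589793) xyz [-5.623 -7.334 -0.685] twist -0.492
```

>>> servo_tool --pt "-0.3 -0.1 -0.5" --pt "-0.7 -0.2 -0.9" --pt "-1 -0.4 -1" --pt "-1 -0.4 -1" --twist '[0, 0, 0, 0]' --jaw '[85, 85, 85, 85]'

```text
clock: 0.65
tcp_pos: [320.0, 499.4, 332.4]
eef_rot: [0.623, 3.078, 0.002]
force: [0.2, 0.6, 0.3]
width: 0.996
```

>>> servo_tool --pt "-0.4 -0.4 0" --pt "-0.8 -0.8 0" --pt "-1 -1 0" --twist '[0, 0, 0]' --jaw '[85, 85, 85]'

```text
clock: 1.02
tcp_pos: [372.1, 368.4, 331.0]
eef_rot: [-0.62, -3.08, 0.001]
force: [-0.0, 0.7, 0.1]
width: 0.996
```

>>> servo_tool --pt "-0.4 -0.4 0" --pt "-0.8 -0.8 0" --pt "-1 -1 0" --twist '[0, 0, 0]' --jaw '[85, 85, 85]'

```text
clock: 1.4
tcp_pos: [425.7, 237.5, 331.0]
eef_rot: [-0.62, -3.08, 0.001]
force: [0.3, 0.4, 0.7]
width: 0.995
```

>>> servo_tool --pt "-0.4 -0.4 0" --pt "-0.8 -0.8 0" --pt "-1 -1 0" --twist '[0, 0, 0]' --jaw '[85, 85, 85]'

```text
clock: 1.78
tcp_pos: [479.5, 106.7, 330.9]
eef_rot: [-0.62, -3.079, 0.001]
force: [0.3, 0.6, 0.1]
width: 0.996
```

>>> servo_tool --pt "-0.2 -0.5 0" --pt "-0.4 -1 0" --pt "-0.4 -1 0" --twist '[0, 0, 0]' --jaw '[85, 85, 85]'

```text
clock: 2.15
tcp_pos: [477.0, -1.9, 331.1]
eef_rot: [-0.625, -3.079, 0.001]
force: [0.5, 0.1, 0.1]
width: 0.993
```

>>> servo_tool --pt "-0.2 -0.5 0" --pt "-0.4 -1 0" --pt "-0.4 -1 0" --twist '[0, 0, 0]' --jaw '[85, 85, 85]'

```text
clock: 2.52
tcp_pos: [475.4, -109.0, 331.0]
eef_rot: [-0.624, -3.079, 0.002]
force: [1.1, 0.7, 0.1]
width: 0.991
```

>>> servo_tool --pt "-0.2 -0.5 0" --pt "-0.4 -1 0" --pt "-0.4 -1 0" --twist '[0, 0, 0]' --jaw '[85, 85, 85]'

```text
clock: 2.9
tcp_pos: [473.9, -216.3, 330.8]
eef_rot: [-0.622, -3.078, 0.002]
force: [1.1, 0.9, -0.2]
width: 0.999
```

>>> servo_tool --pt "-0.2 -0.5 0" --pt "-0.4 -0.9 0.2" --pt "-0.4 -0.9 0.3" --pt "-0.4 -0.9 0.3" --twist '[-0.2, -0.49, -0.49, -0.49]' --jaw '[85, 85, 85, 85]'

```text
clock: 3.4
tcp_pos: [476.8, -310.8, 300.3]
eef_rot: [-0.218, -3.132, -0.002]
force: [0.1, 0.7, -0.1]
width: 0.995
```

```bash
python3 - <<'E'
from h import *
plan([(477,-317,250,-.138+np.pi)]);print(observe()['q'].round(3))
d=snap('wrist','wrist1')
E
```

```text
now 3.4 [ 476.8 -310.8  300.3] toolx yaw 3.0029 z [-0.0016  0.0016 -1.    ] F [ 0.1  0.7 -0.1] w 0.995
(477, -317, 250, 3.003592653589793) xyz [-0.011 -0.062  0.503] twist -0.001
[ 0.187  0.387  0.394  1.679 -0.163  1.11   2.061]
```

View pics/wrist1.png

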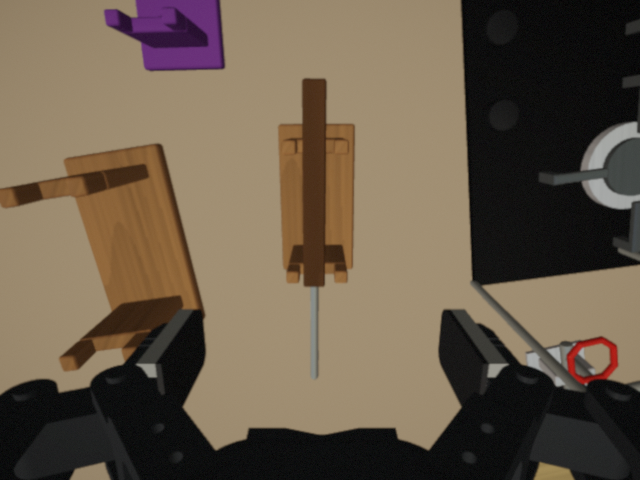

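```bash
python3 - <<'E'
from h import *
crop('wrist1',250,60,130,150,5,'c5');crop('wrist1',250,230,130,160,5,'c6')
E
```

```text
(no output)
```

View pics/c5.png

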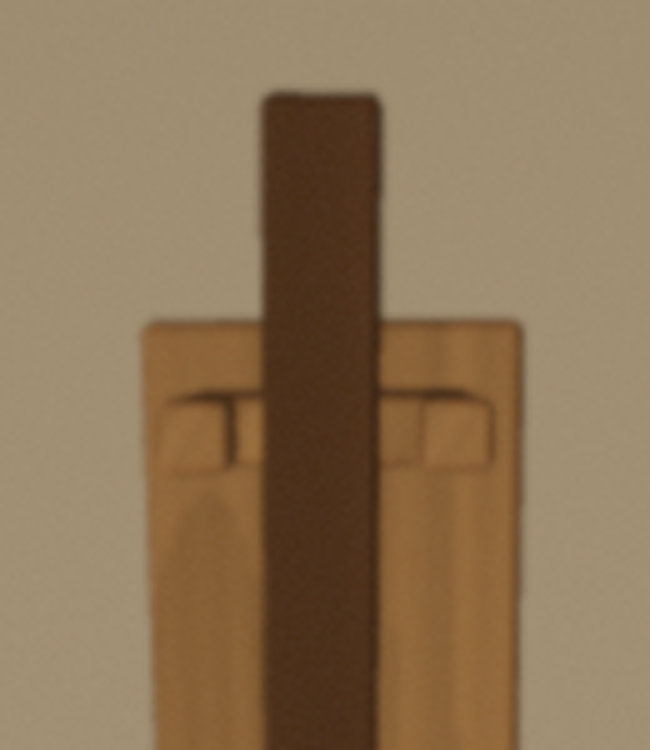

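View pics/c6.png

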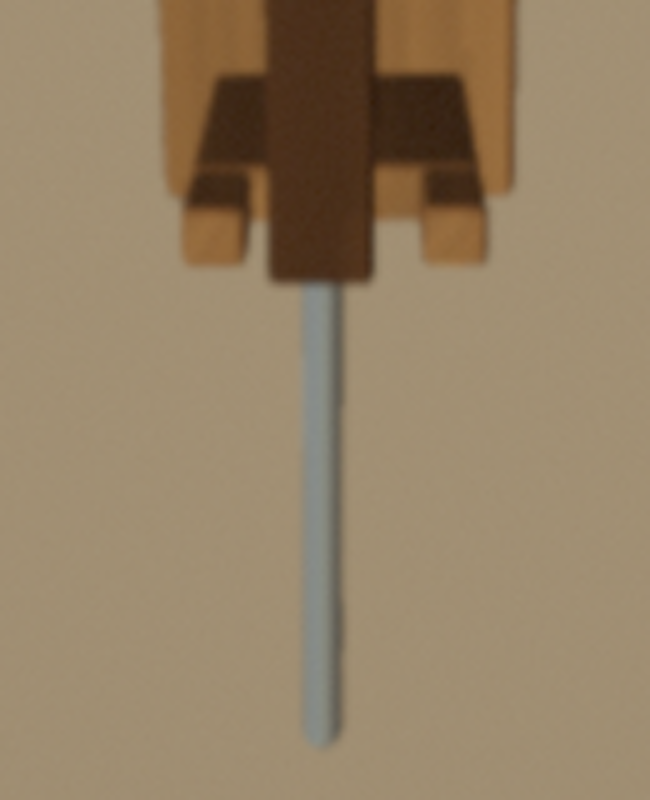

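```bash
python3 - <<'E'
from h import *
w=load('wrist1')
a=onz(w,(314.3,78.8),100);b=onz(w,(314.1,286),100);c=onz(w,(314.2,379),92)
print(a,b,c,np.linalg.norm(a-b),np.arctan2(*(b-a)[[1,0]]),np.arctan2(*(c-a)[[1,0]]))
u=(b-a)/np.linalg.norm(b-a);print('origin',a+110*u,b-70*u,c-172*u)
f=onz(w,(315.2,147.3),104);g=onz(w,(316.7,277),104)
print('forks',f,g,np.linalg.norm(f-g),np.arctan2(*(g-f)[[1,0]]),'cradle',f+60/115*(g-f))
E
```

```text
[ 367.58932449 -302.04341503  100.        ] [ 543.17997882 -327.5694547   100.        ] [ 646.43339699 -342.53366885   92.        ] 177.43634517003426 -0.14436116088559864 -0.14419965397388024
origin [ 476.44510574 -317.8680442   100.        ] [ 473.90811802 -317.49923614  100.        ] [ 476.22253903 -317.78970323   92.        ]
forks [ 420.27381062 -308.8265248   104.        ] [ 533.27681697 -323.6977686   104.        ] 113.97733693559941 -0.13084850936079762 cradle [ 479.23190089 -316.58543461  104.        ]
```

>>> servo_tool --pt "0 -0.07 0.5" --pt "0 -0.07 1" --pt "0 -0.07 1" --twist '[0.01, 0.01, 0.01]' --jaw '[85, 85, 85]'

```text
clock: 3.82
tcp_pos: [474.9, -317.5, 199.7]
eef_rot: [-0.224, -3.13, -0.003]
force: [-0.2, -0.1, 0.3]
width: 0.995
```

```bash
python3 - <<'E'
from h import *
plan([(476,-317.7,71,-.142+np.pi)]);
d=snap('wrist','wrist2')
print(proj(d,[[476,-317.7,100],[366,-302,100],[545.5,-327.7,100]]))
E
```

```text
now 3.83 [ 474.9 -317.5  199.7] toolx yaw 2.9984 z [-0.0038  0.0024 -1.    ] F [-0.2 -0.1  0.3] w 0.995
(476, -317.7, 71, 2.999592653589793) xyz [-0.017 -0.003  1.286] twist -0.002
[[322.56423545 247.81759434]
 [322.48734596  56.26232506]
 [322.48510527 346.83805162]]
```

View pics/wrist2.png

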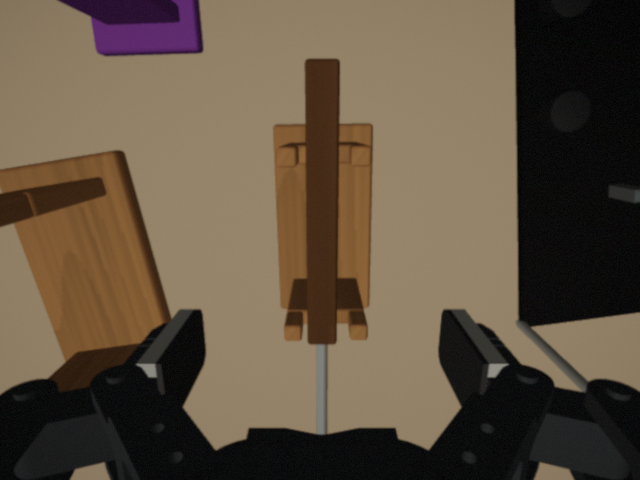

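>>> servo_tool --pt "-0.02 0 0.5" --pt "-0.02 0 1" --pt "-0.02 0 1" --twist '[0, 0, 0]' --jaw '[85, 85, 85]'

```text
clock: 4.25
tcp_pos: [477.3, -319.2, 101.3]
eef_rot: [-0.226, -3.132, -0.002]
force: [-0.6, 0.1, 0.7]
width: 0.995
```

>>> servo_tool --pt "0 0 0.2" --pt "0 0 0.29" --pt "0 0 0.29" --twist '[0, 0, 0]' --jaw '[85, 85, 85]'

```text
clock: 4.62
tcp_pos: [478.0, -320.3, 73.9]
eef_rot: [0.226, 3.132, -0.001]
force: [0.6, -0.2, 0.7]
width: 0.993
```

```bash
python3 - <<'E'
from h import *
plan([(476,-317.7,71,-.142+np.pi)])
E
```

```text
now 4.62 [ 478.  -320.3   73.9] toolx yaw 2.9973 z [ 1.4e-03 -6.0e-04 -1.0e+00] F [ 0.6 -0.2  0.7] w 0.993
(476, -317.7, 71, 2.999592653589793) xyz [0.024 0.023 0.029] twist -0.004
```

>>> servo_tool --pt "0.02 0.02 0.03" --pt "0.02 0.02 0.03" --twist '[0, 0]' --jaw '[85, 85]'

```text
clock: 4.88
tcp_pos: [475.6, -317.6, 69.8]
eef_rot: [0.227, 3.133, -0.0]
force: [-0.8, 0.4, -0.6]
width: 0.99
```

```bash
python3 - <<'E'
from h import *
plan([(476,-317.7,71,-.142+np.pi)])
E
```

```text
now 4.88 [ 475.6 -317.6   69.8] toolx yaw 2.9971 z [ 4.e-04 -1.e-04 -1.e+00] F [-0.8  0.4 -0.6] w 0.99
(476, -317.7, 71, 2.999592653589793) xyz [-0.004 -0.    -0.012] twist -0.005
```

>>> servo_tool --pt "0 0 0" --pt "0 0 0" --pt "0 0 0" --pt "0 0 0" --pt "0 0 0" --pt "0 0 0" --twist '[0, 0, 0, 0, 0, 0]' --jaw '[10, 10, 10, 10, 10, 10]'

```text
clock: 5.62
tcp_pos: [475.5, -317.8, 69.5]
eef_rot: [0.227, 3.133, -0.0]
force: [-1.2, 0.7, 5.9]
width: 0.226
```

```bash
python3 - <<'E'
from h import *
plan([(476,-317.7,71,-.142+np.pi)])
E
```

```text
now 5.62 [ 475.5 -317.8   69.5] toolx yaw 2.997 z [ 1.e-04 -0.e+00 -1.e+00] F [-1.2  0.7  5.9] w 0.226
(476, -317.7, 71, 2.999592653589793) xyz [-0.005  0.002 -0.015] twist -0.005
```

>>> servo_tool --pt "0 0 -0.2" --pt "0 0 -0.5" --pt "0 0 -0.8" --pt "0 0 -1" --pt "0 0 -1" --twist '[0, 0, 0, 0, 0]' --jaw '[10, 10, 10, 10, 10]'

```text
clock: 6.25
tcp_pos: [476.0, -318.0, 170.1]
eef_rot: [0.227, 3.132, -0.001]
force: [-0.0, 0.7, -2.8]
width: 0.224
```

```bash
python3 - <<'E'
from h import *
plan([(400,-250,160,.113+np.pi-0.12),(391,-119,150,.113+np.pi)])
d=snap('wrist','wrist3')
E
```

```text
now 6.25 [ 476.  -318.   170.1] toolx yaw 2.9972 z [ 1.8e-03 -8.0e-04 -1.0e+00] F [-0.   0.7 -2.8] w 0.224
(400, -250, 160, 3.134592653589793) xyz [0.85  0.563 0.099] twist -0.262
(391, -119, 150, 3.254592653589793) xyz [1.128 1.847 0.198] twist -0.492
```

View pics/wrist3.png

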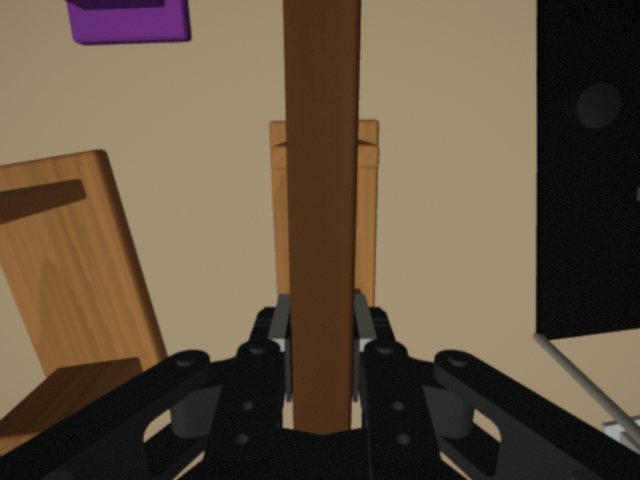

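>>> servo_tool --pt "0.4 0.2 0.1" --pt "0.8 0.5 0.1" --pt "0.85 0.6 0.1" --pt "0.85 0.6 0.1" --twist '[-0.1, -0.2, -0.26, -0.26]' --jaw '[10, 10, 10, 10]'

```text
clock: 6.8
tcp_pos: [400.2, -245.7, 158.9]
eef_rot: [-0.012, -3.141, -0.0]
force: [0.1, 0.6, -1.6]
width: 0.223
```

```bash
python3 - <<'E'
from h import *
plan([(391,-119,150,.113+np.pi)]);print(observe()['q'].round(2))
E
```

```text
now 6.8 [ 400.2 -245.7  158.9] toolx yaw 3.1341 z [-3.e-04  3.e-04 -1.e+00] F [ 0.1  0.6 -1.6] w 0.223
(391, -119, 150, 3.254592653589793) xyz [0.102 1.266 0.089] twist -0.23
[ 0.17  0.4   0.32  2.08 -0.2   0.69  2.18]
```

>>> servo_tool --pt "0 0.4 0.1" --pt "0 0.8 0.1" --pt "0.1 1 0.1" --pt "0.1 1 0.1" --twist '[-0.05, -0.15, -0.23, -0.23]' --jaw '[10, 10, 10, 10]'

```text
clock: 7.3
tcp_pos: [391.3, -145.5, 149.0]
eef_rot: [0.178, -3.136, -0.0]
force: [0.7, -0.3, -1.9]
width: 0.224
```

```bash
python3 - <<'E'
from h import *
plan([(391,-119,140,.113+np.pi)]);print(observe()['q'].round(2))
snap('scene','scene1');snap('top','top1');crop('scene1',240,180,220,180,3.6,'c7');crop('top1',240,80,160,220,2.7,'c8')
E
```

```text
now 7.3 [ 391.3 -145.5  149. ] toolx yaw -3.0283 z [-4.e-04  1.e-04 -1.e+00] F [ 0.7 -0.3 -1.9] w 0.224
(391, -119, 140, 3.254592653589793) xyz [-0.027  0.264  0.09 ] twist 0.001
[-0.01  0.34  0.28  2.21 -0.16  0.61  2.07]
```

View pics/c7.png

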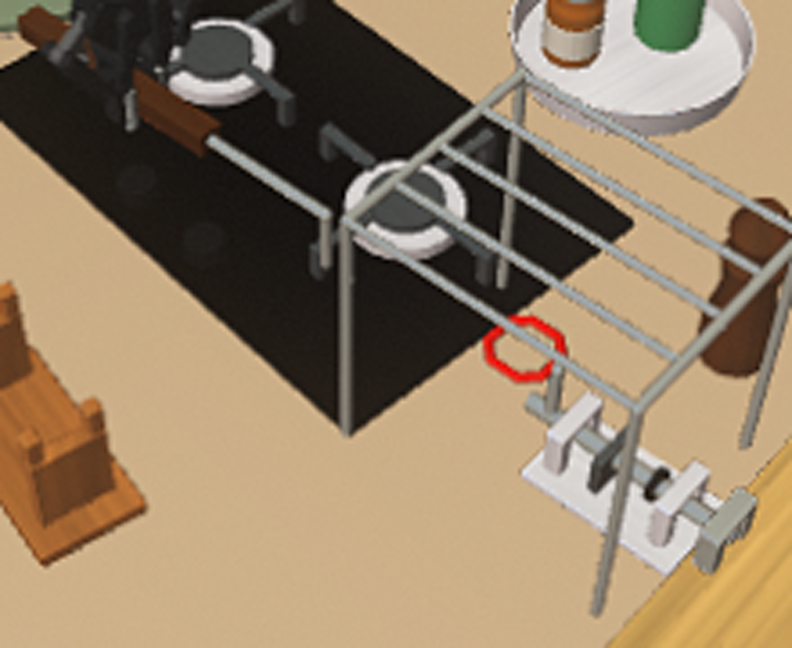

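View pics/c8.png

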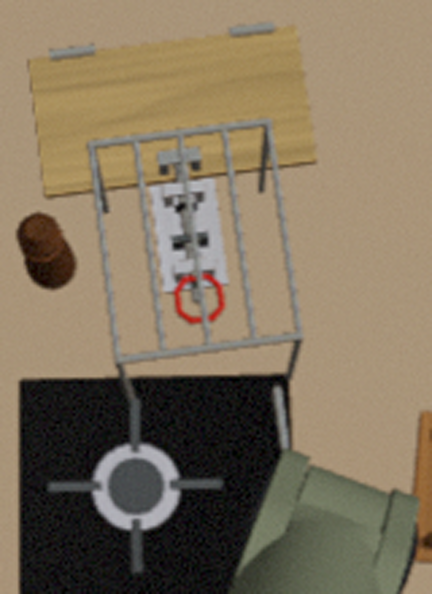

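```bash
cat >> h.py <<'E'
def hook(o,off=(0.5,0,20.5)):
    M=R.from_rotvec(o['eef_rot']).as_matrix();u=-M[:,0].copy();u[2]=0;u/=np.linalg.norm(u);v=np.array([-u[1],u[0],0])
    org=np.array(o['tcp_pos'])+off[0]*u+off[1]*v+[0,0,off[2]]
    return org,org+170*u,org+170*u+[0,0,-49],u
E
python3 - <<'E'
from h import *
d=load('scene1');org,el,tip,u=hook(d['obs']);print(org,el,tip,np.arctan2(u[1],u[0]))
print(proj(d,[el,tip,org+70*u]), (proj(d,[el,tip])-[240,180])*3.6)
d=load('top1');print((proj(d,[el,tip])-[240,80])*2.7)
crop('scene1',310,220,80,70,9,'c9')
E
```

```text
[ 391.80049693 -145.44910929  169.48846221] [ 560.7104393  -126.22851174  169.48846221] [ 560.7104393  -126.22851174  120.48846221] 0.11330461588963574
[[330.51235393 239.26261837]
 [330.65531492 253.53501301]
 [298.78967364 218.59826022]] [[325.84447416 213.34542613]
 [326.35913372 264.72604685]]
[[275.19345326 389.95777631]
 [273.21422594 398.60002523]]
```

View pics/c9.png

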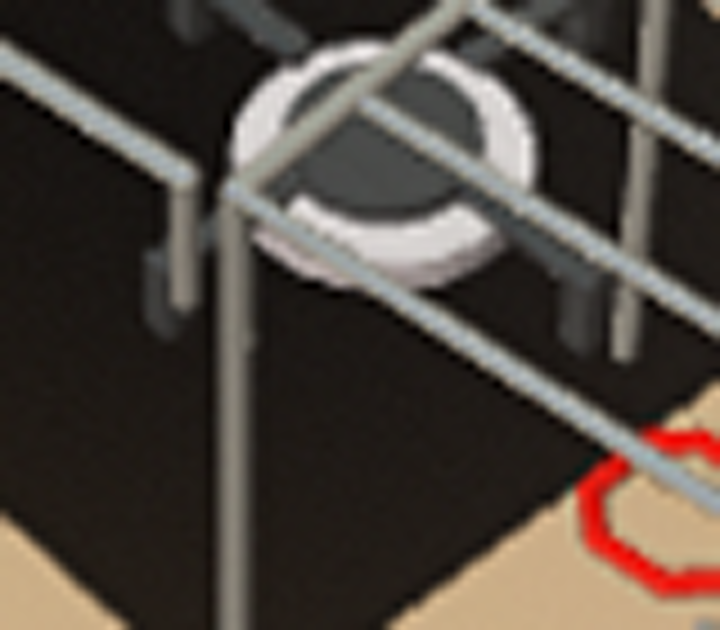

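```bash
python3 - <<'E'
from h import *
plan([(450,-80,136,.113+np.pi),(505,-74.3,136,.113+np.pi)])
E
```

```text
now 7.4 [ 391.7 -146.8  149.2] toolx yaw -3.0308 z [ 4.e-04 -6.e-04 -1.e+00] F [ 0.7  0.2 -1.6] w 0.225
(450, -80, 136, 3.254592653589793) xyz [-0.653  0.6    0.132] twist -0.004
(505, -74.3, 136, 3.254592653589793) xyz [-1.206  0.596  0.132] twist -0.004
```

>>> servo_tool --pt "-0.1 0.25 0.1" --pt "-0.3 0.5 0.13" --pt "-0.6 0.6 0.13" --pt "-0.6 0.6 0.13" --twist '[0, 0, 0, 0]' --jaw '[10, 10, 10, 10]'

```text
clock: 7.9
tcp_pos: [446.1, -79.7, 136.0]
eef_rot: [-0.176, 3.136, -0.001]
force: [0.0, -0.7, -2.2]
width: 0.225
```

>>> servo_tool --pt "-0.2 0 0" --pt "-0.4 0 0" --pt "-0.55 0 0" --pt "-0.6 0 0" --pt "-0.6 0 0" --twist '[0, 0, 0, 0, 0]' --jaw '[10, 10, 10, 10, 10]'

```text
clock: 8.52
tcp_pos: [503.1, -73.4, 136.1]
eef_rot: [0.175, -3.136, 0.0]
force: [-0.5, 0.9, -2.6]
width: 0.224
```

```bash
python3 - <<'E'
from h import *
plan([(505,-74.3,136,.113+np.pi)])
snap('scene','scene2');snap('top','top2');crop('scene2',330,230,100,80,8,'c10');crop('top2',260,120,110,110,5.4,'c11')
for t,x,y,s in(('scene2',330,230,8),('top2',260,120,5.4)):
  d=load(t);org,el,tip,u=hook(d['obs']);print(tip,(proj(d,[el,tip,[674.4,-55,80]])-[x,y])*s)
E
```

```text
now 8.53 [503.1 -73.4 136.1] toolx yaw -3.0301 z [-5.e-04 -1.e-04 -1.e+00] F [-0.5  0.9 -2.6] w 0.224
(505, -74.3, 136, 3.254592653589793) xyz [-0.018 -0.011  0.001] twist -0.003
[672.54444995 -54.39660488 107.63953574] [[463.43518502 197.13514495]
 [450.3400303  308.86097961]
 [446.37689973 373.61560933]]
[672.30356664 -54.34196392 107.67688973] [[287.43134831 345.93583952]
 [288.52505221 369.86982977]
 [290.31636743 378.70820314]]
```

View pics/c10.png

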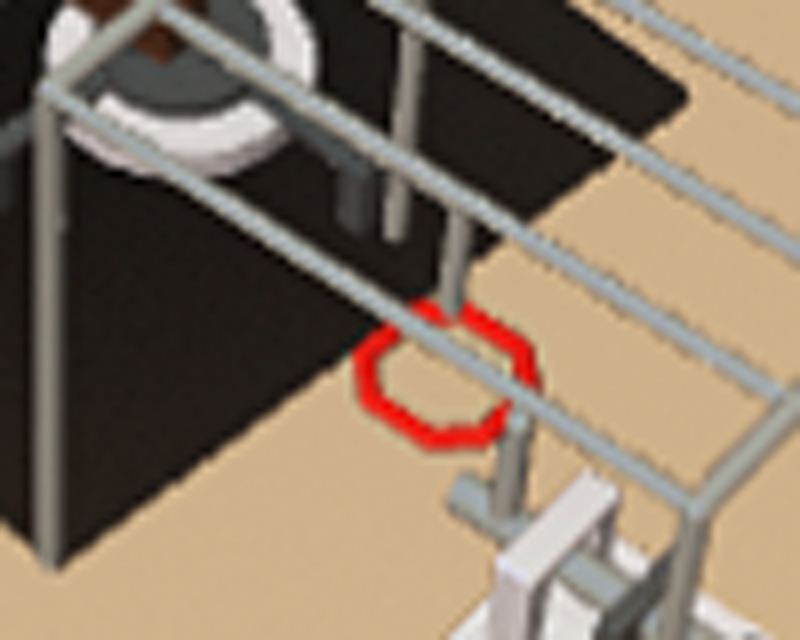

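View pics/c11.png

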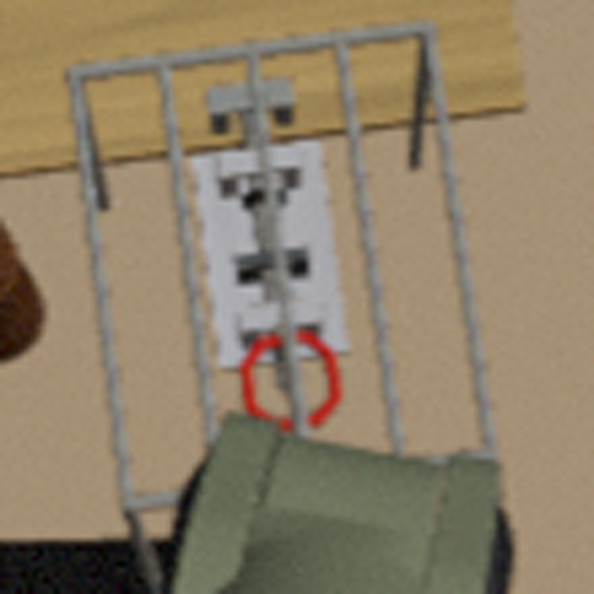

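>>> servo_tool --pt "-0.02 -0.01 0.1" --pt "-0.02 -0.01 0.2" --pt "-0.02 -0.01 0.3" --pt "-0.02 -0.01 0.3" --twist '[0, 0, 0, 0]' --jaw '[10, 10, 10, 10]'

```text
clock: 9.12
tcp_pos: [504.9, -73.8, 105.3]
eef_rot: [0.176, -3.135, -0.0]
force: [-0.7, 0.3, -2.0]
width: 0.22
```

```bash
python3 - <<'E'
from h import *
plan([(505,-74.3,79,.113+np.pi)])
snap('scene','scene3');crop('scene3',330,230,100,80,8,'c12');snap('wrist','wrist4')
for t,x,y,s in(('scene3',330,230,8),):
  d=load(t);org,el,tip,u=hook(d['obs']);print(tip,(proj(d,[el,tip,[674.4,-55,80]])-[x,y])*s)
E
```

```text
now 9.12 [504.9 -73.8 105.3] toolx yaw -3.0297 z [-0.0017 -0.     -1.    ] F [-0.7  0.3 -2. ] w 0.22
(505, -74.3, 79, 3.254592653589793) xyz [-0.001 -0.005  0.263] twist -0.002
[674.33808154 -54.78197784  76.8396315 ] [[458.71337154 272.46729869]
 [445.94173066 379.82570157]
 [446.37689973 373.61560933]]
```

View pics/c12.png

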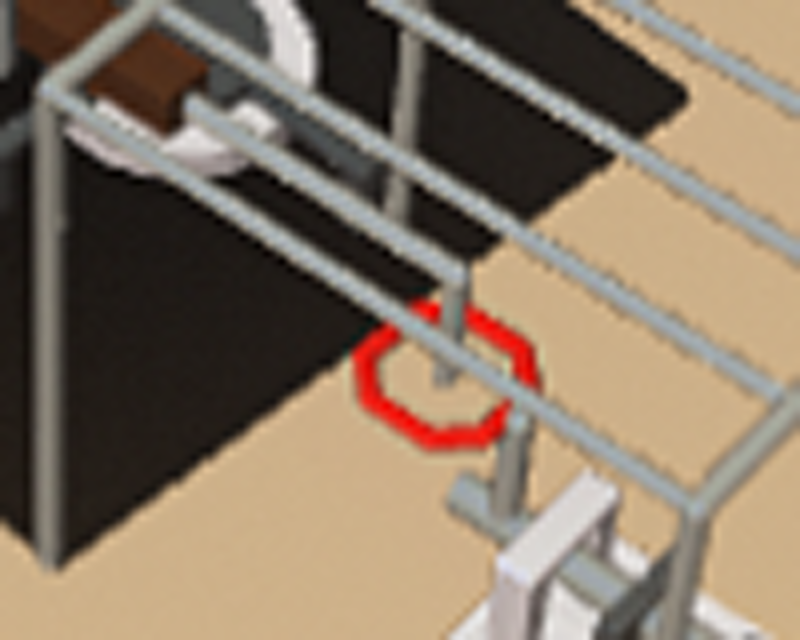

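View pics/wrist4.png

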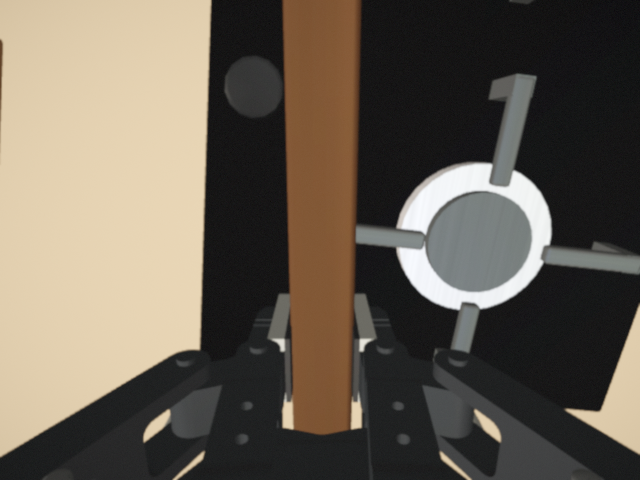

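>>> servo_tool --pt "0 0 0.1" --pt "0 0 0.2" --pt "0 0 0.26" --pt "0 0 0.26" --twist '[0, 0, 0, 0]' --jaw '[10, 10, 10, 10]'

```text
clock: 9.72
tcp_pos: [505.2, -73.8, 79.7]
eef_rot: [0.176, -3.136, -0.0]
force: [0.6, -0.2, -2.2]
width: 0.221
```

```bash
python3 - <<'E'
from h import *
plan([(505,-74.3,79,.113+np.pi)])
snap('scene','scene4');crop('scene4',330,230,100,80,8,'c13')
for t,x,y,s in(('scene4',330,230,8),):
  d=load(t);org,el,tip,u=hook(d['obs']);print(tip,(proj(d,[el,tip,[674.4,-55,80]])-[x,y])*s)
E
```

```text
now 9.72 [505.2 -73.8  79.7] toolx yaw -3.0295 z [-1.e-03 -1.e-04 -1.e+00] F [ 0.6 -0.2 -2.2] w 0.221
(505, -74.3, 79, 3.254592653589793) xyz [ 0.003 -0.004  0.007] twist -0.002
[674.63399843 -54.76848022  51.23692515] [[452.72082397 329.96392766]
 [440.28526052 433.88725236]
 [446.37689973 373.61560933]]
```

View pics/c13.png

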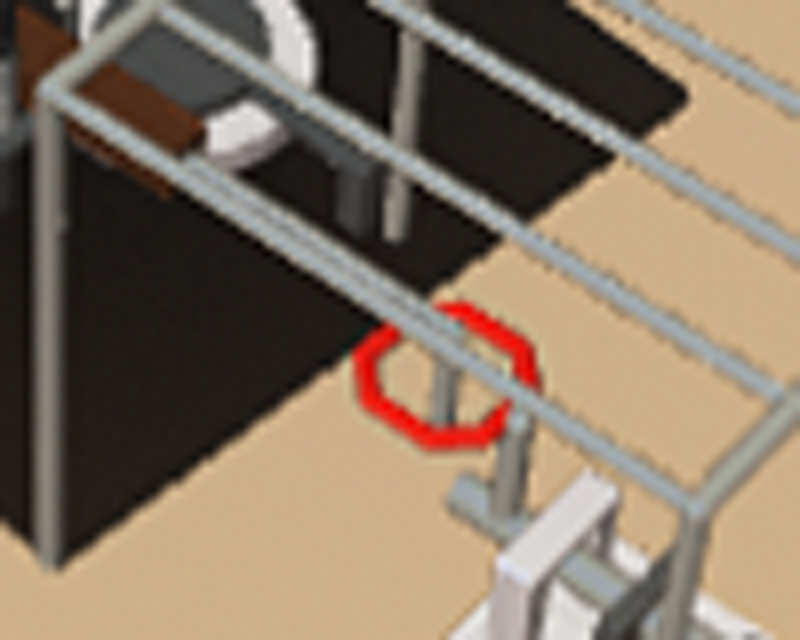

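>>> servo_tool --pt "0.05 0 0" --pt "0.1 0 0" --pt "0.13 0 0" --pt "0.15 0 0" --pt "0.17 0 0" --pt "0.19 0 0" --pt "0.21 0 0" --pt "0.23 0 0" --pt "0.25 0 0" --twist '[0, 0, 0, 0, 0, 0, 0, 0, 0]' --jaw '[10, 10, 10, 10, 10, 10, 10, 10, 10]'

```text
clock: 10.9
tcp_pos: [480.6, -76.6, 80.3]
eef_rot: [-0.176, 3.136, -0.0]
force: [4.0, 0.6, -2.9]
width: 0.221
```

```bash
python3 - <<'E'
from h import *
o=observe();org,el,tip,u=hook(o);print(o['force'],o['force']@u,tip,(tip-[674.4,-55,51])@u)
E
```

```text
[ 4.00959018  0.64912453 -2.93063498] 4.057028234169272 [650.07952418 -57.543224    51.82178137] -24.452333518608466
```

>>> servo_tool --pt "0.02 0 0" --pt "0.04 0 0" --pt "0.06 0 0" --pt "0.08 0 0" --pt "0.1 0 0" --twist '[0, 0, 0, 0, 0]' --jaw '[10, 10, 10, 10, 10]'

```text
clock: 11.52
tcp_pos: [470.6, -77.8, 80.3]
eef_rot: [0.176, -3.137, 0.0]
force: [4.8, 1.2, -2.5]
width: 0.219
```

>>> servo_tool --pt "0.01 0 0" --pt "0.02 0 0" --pt "0.03 0 0" --pt "0.03 0 0" --twist '[0, 0, 0, 0]' --jaw '[10, 10, 10, 10]'

```text
clock: 12.02
tcp_pos: [467.6, -78.0, 80.3]
eef_rot: [0.176, -3.136, -0.0]
force: [3.6, 0.3, -3.2]
width: 0.227
```

>>> servo_tool --pt "0.01 0 0" --pt "0.02 0 0" --pt "0.03 0 0" --pt "0.03 0 0" --twist '[0, 0, 0, 0]' --jaw '[10, 10, 10, 10]'

```text
clock: 12.52
tcp_pos: [464.7, -78.4, 80.3]
eef_rot: [0.176, -3.136, 0.0]
force: [3.5, -0.1, -2.5]
width: 0.224
```

>>> servo_tool --pt "0.01 0 0" --pt "0.02 0 0" --pt "0.02 0 0" --twist '[0, 0, 0]' --jaw '[10, 10, 10]'

```text
clock: 12.9
tcp_pos: [462.7, -78.6, 80.3]
eef_rot: [0.176, -3.136, -0.0]
force: [3.6, 0.2, -2.7]
width: 0.227
```

>>> servo_tool --pt "0.01 0 0" --pt "0.02 0 0" --pt "0.02 0 0" --twist '[0, 0, 0]' --jaw '[10, 10, 10]'

```text
clock: 13.28
tcp_pos: [461.4, -78.8, 80.4]
eef_rot: [-0.176, 3.135, -0.0]
force: [7.6, 0.6, -2.8]
width: 0.224
```

>>> servo_tool --pt "0.01 0 0" --pt "0.02 0 0" --pt "0.02 0 0" --twist '[0, 0, 0]' --jaw '[10, 10, 10]'

```text
clock: 13.65
tcp_pos: [461.1, -78.9, 80.8]
eef_rot: [-0.176, 3.132, -0.001]
force: [15.9, 1.9, -5.5]
width: 0.221
```

>>> servo_tool --pt "-0.008 0 0" --pt "-0.008 0 0" --twist '[0, 0]' --jaw '[10, 10]'

```text
clock: 13.9
tcp_pos: [461.2, -78.8, 80.6]
eef_rot: [-0.176, 3.134, -0.001]
force: [11.4, 0.9, -5.5]
width: 0.224
```

>>> servo_tool --pt "0 0 0" --pt "0 0 0" --pt "0 0 0" --pt "0 0 0" --twist '[0, 0, 0, 0]' --jaw '[10, 10, 10, 10]'

```text
clock: 14.4
tcp_pos: [461.2, -78.8, 80.6]
eef_rot: [-0.176, 3.134, -0.001]
force: [12.3, 1.7, -5.1]
width: 0.223
```

>>> servo_tool --pt "0 0 0" --pt "0 0 0" --pt "0 0 0" --pt "0 0 0" --pt "0 0 0" --pt "0 0 0" --pt "0 0 0" --pt "0 0 0" --twist '[0, 0, 0, 0, 0, 0, 0, 0]' --jaw '[10, 10, 10, 10, 10, 10, 10, 10]'

```text
clock: 15.4
tcp_pos: [461.2, -78.8, 80.6]
eef_rot: [-0.176, 3.134, -0.001]
force: [12.2, 1.5, -4.1]
width: 0.224
```

>>> servo_tool --pt "0 0 0" --pt "0 0 0" --pt "0 0 0" --pt "0 0 0" --twist '[0, 0, 0, 0]' --jaw '[10, 10, 10, 10]'

```text
clock: 15.9
tcp_pos: [461.2, -78.8, 80.6]
eef_rot: [-0.176, 3.134, -0.001]
force: [12.1, 1.0, -4.5]
width: 0.224
```

```bash
python3 - <<'E'
from h import *
o=observe();org,el,tip,u=hook(o);print(o['force'],o['force']@u,tip,(tip-[674.4,-55,51])@u)
for t in ('scene','top'):snap(t,t+'5')
crop('scene5',320,220,130,100,6,'c14');
E
```

```text
[12.07559979  1.02743253 -4.46131382] 12.114622329470931 [630.61798874 -59.70691053  52.13683963] -44.03366737356716
```

View pics/c14.png

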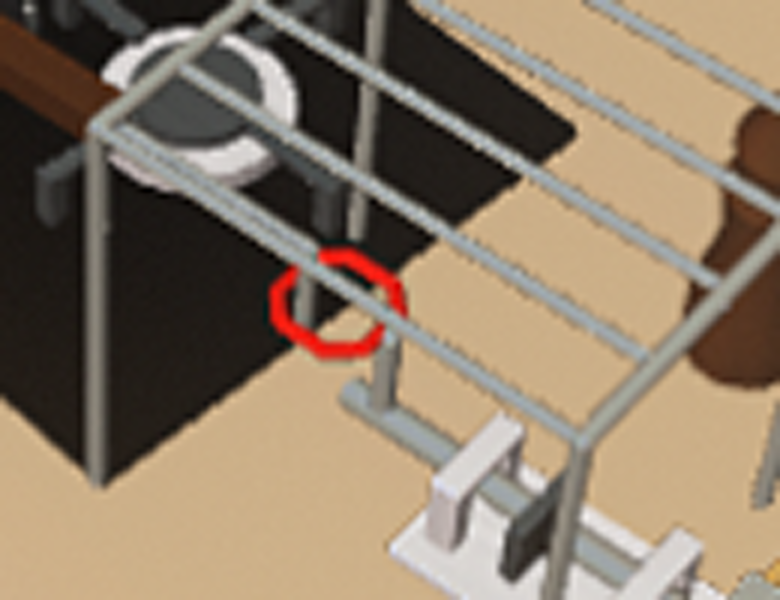

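>>> servo_tool --pt "-0.03 0 0" --pt "-0.06 0 0" --pt "-0.1 0 0" --pt "-0.14 0 0" --pt "-0.15 0 0" --pt "-0.15 0 0" --twist '[0, 0, 0, 0, 0, 0]' --jaw '[10, 10, 10, 10, 10, 10]'

```text
clock: 16.75
tcp_pos: [474.4, -77.3, 80.3]
eef_rot: [0.176, -3.136, 0.0]
force: [-0.7, 0.7, -1.5]
width: 0.226
```

```bash
python3 - <<'E'
from h import *
o=observe();org,el,tip,u=hook(o);print(o['tcp_pos'],o['force'],tip,(tip-[674.4,-55,51])@u)
snap('scene','scene6')
crop('scene6',320,220,130,100,6,'c15');d=load('scene6');print((proj(d,[el,tip,[645,-58.3,80]])-[320,220])*6)
E
```

```text
[474.44372808 -77.30923952  80.2559418 ] [-0.66814855  0.67990451 -1.52765043] [643.87479389 -58.24713217  51.7559418 ] -30.69686444026403
[[336.64098538 265.81679739]
 [329.31353713 344.193352  ]
 [335.41633716 301.30887385]]
```

View pics/c15.png

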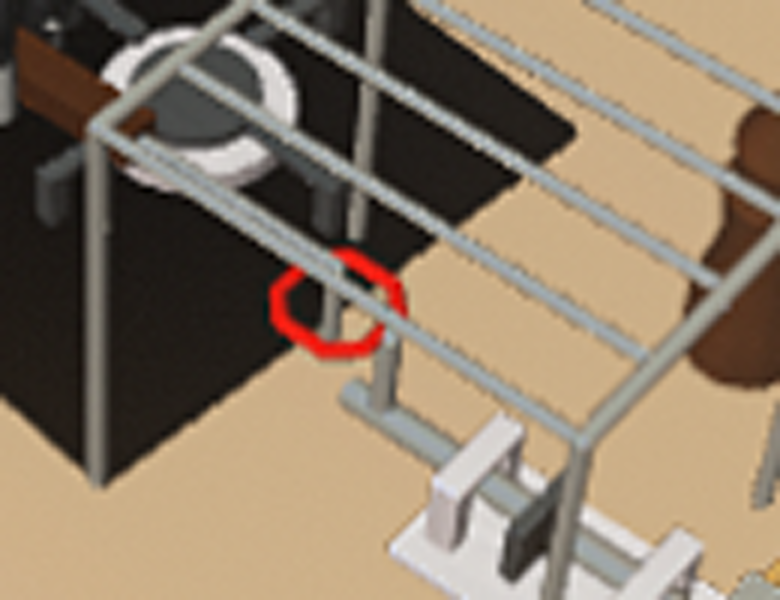

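>>> servo_tool --pt "0 0 -0.08" --pt "0 0 -0.2" --pt "0 0 -0.35" --pt "0 0 -0.5" --pt "0 0 -0.56" --pt "0 0 -0.56" --twist '[0, 0, 0, 0, 0, 0]' --jaw '[10, 10, 10, 10, 10, 10]'

```text
clock: 17.55
tcp_pos: [474.7, -77.2, 136.8]
eef_rot: [-0.176, 3.136, 0.0]
force: [0.2, -0.4, -3.0]
width: 0.224
```

```bash
python3 - <<'E'
from h import *
plan([(391,-119,145,.113+np.pi)])
o=observe();org,el,tip,u=hook(o);
snap('scene','scene7')
crop('scene7',320,220,130,100,6,'c16');d=load('scene7');print(tip,(proj(d,[el,tip,[645,-58.3,80]])-[320,220])*6)
E
```

```text
now 17.55 [474.7 -77.2 136.8] toolx yaw -3.0293 z [ 9.e-04  1.e-04 -1.e+00] F [ 0.2 -0.4 -3. ] w 0.224
(391, -119, 145, 3.254592653589793) xyz [ 0.879 -0.322 -0.083] twist -0.001
[644.16611725 -58.08519682 108.25832009] [[346.45046936 169.45035029]
 [338.62596129 253.59986342]
 [335.41633716 301.30887385]]
```

View pics/c16.png

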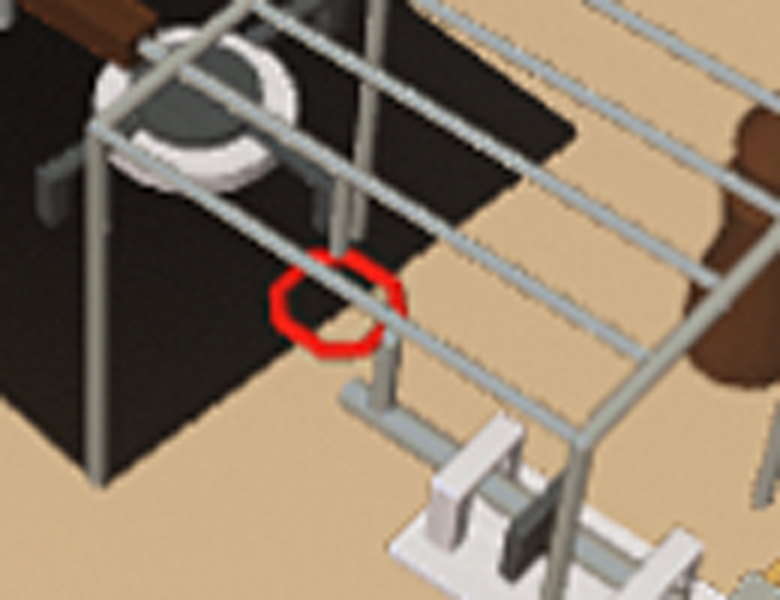

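>>> servo_tool --pt "0.3 0 -0.1" --pt "0.6 -0.1 -0.1" --pt "0.85 -0.3 -0.15" --pt "0.85 -0.3 -0.15" --twist '[0, 0, 0, 0]' --jaw '[10, 10, 10, 10]'

```text
clock: 18.1
tcp_pos: [392.0, -117.8, 151.3]
eef_rot: [0.172, -3.136, 0.0]
force: [0.5, 0.9, -2.0]
width: 0.225
```

```bash
python3 - <<'E'
from h import *
plan([(400,-245,175,.113+np.pi-.12)])
E
```

```text
now 18.1 [ 392.  -117.8  151.3] toolx yaw -3.0322 z [-8.e-04 -1.e-04 -1.e+00] F [ 0.5  0.9 -2. ] w 0.225
(400, -245, 175, 3.134592653589793) xyz [ 0.059 -1.273 -0.237] twist 0.222
```

>>> servo_tool --pt "0 -0.4 -0.1" --pt "0 -0.8 -0.2" --pt "0 -1 -0.24" --pt "0 -1 -0.24" --twist '[0, 0.1, 0.2, 0.22]' --jaw '[10, 10, 10, 10]'

```text
clock: 18.6
tcp_pos: [404.8, -216.7, 175.0]
eef_rot: [-0.009, -3.141, 0.0]
force: [-1.1, 0.7, -2.3]
width: 0.223
```

```bash
python3 - <<'E'
from h import *
plan([(475.5,-317.8,169.5,2.997)])
E
```

```text
now 18.6 [ 404.8 -216.7  175. ] toolx yaw 3.1357 z [-3.e-04 -3.e-04 -1.e+00] F [-1.1  0.7 -2.3] w 0.223
(475.5, -317.8, 169.5, 2.997) xyz [-0.713 -1.007  0.055] twist 0.265
```

>>> servo_tool --pt "-0.2 -0.4 0" --pt "-0.5 -0.8 0" --pt "-0.7 -1 0" --pt "-0.71 -1 0" --pt "-0.71 -1 0" --twist '[0.1, 0.2, 0.26, 0.26, 0.26]' --jaw '[10, 10, 10, 10, 10]'

```text
clock: 19.23
tcp_pos: [475.0, -314.7, 174.6]
eef_rot: [-0.216, -3.133, -0.002]
force: [-0.0, 0.6, -1.8]
width: 0.222
```

```bash
python3 - <<'E'
from h import *
plan([(475.5,-317.8,169.5,2.997)])
snap('scene','scene8');snap('wrist','wrist8');crop('scene8',190,190,130,130,6,'c17')
d=load('scene8');org,el,tip,u=hook(d['obs']);print((proj(d,[el,tip])-[190,190])*6)
E
```

```text
now 19.23 [ 475.  -314.7  174.6] toolx yaw 3.0038 z [-0.0013  0.0011 -1.    ] F [-0.   0.6 -1.8] w 0.222
(475.5, -317.8, 169.5, 2.997) xyz [-0.009 -0.031  0.051] twist 0.013
[[528.35160234 700.0423414 ]
 [540.59043847 783.60568124]]
```

View pics/c17.png

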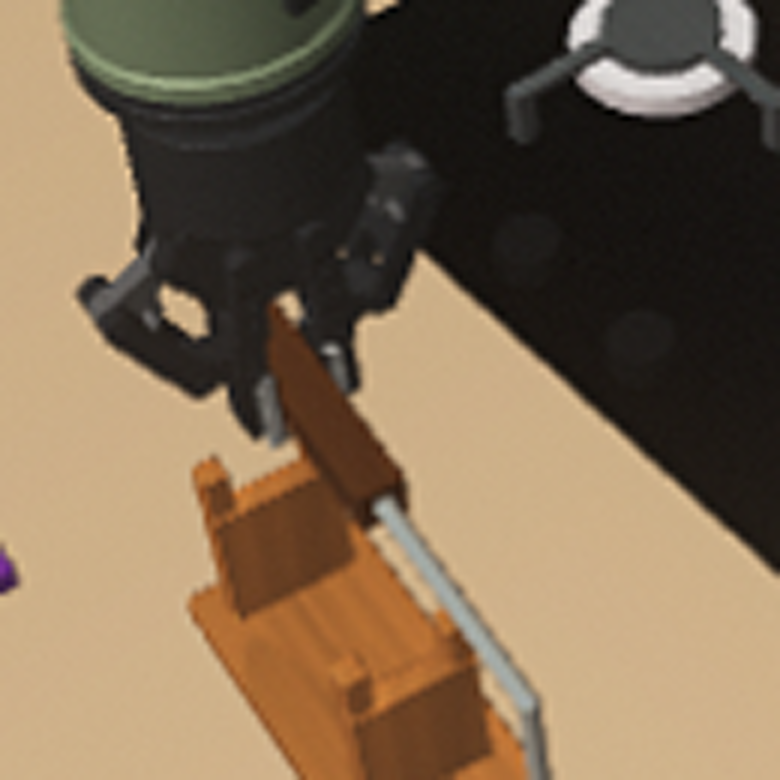

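View pics/wrist8.png

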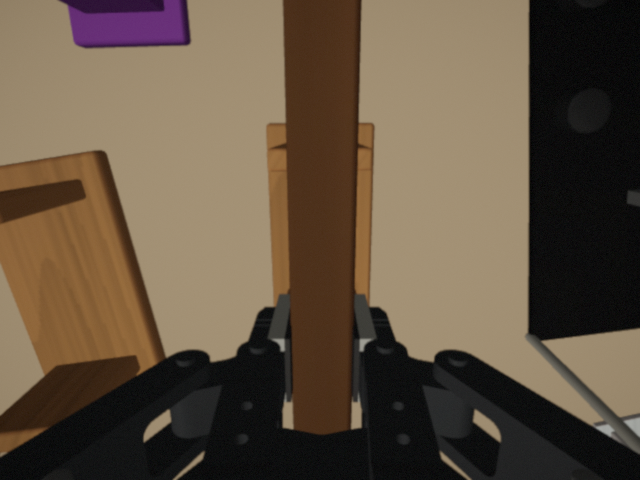

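>>> servo_tool --pt "-0.01 -0.03 0.1" --pt "-0.01 -0.03 0.3" --pt "-0.01 -0.03 0.5" --pt "-0.01 -0.03 0.5" --twist '[0.01, 0.01, 0.01, 0.01]' --jaw '[10, 10, 10, 10]'

```text
clock: 19.82
tcp_pos: [475.0, -318.8, 123.9]
eef_rot: [-0.227, -3.131, -0.002]
force: [0.1, -0.5, -1.5]
width: 0.221
```

```bash
python3 - <<'E'
from h import *
plan([(475.5,-317.8,105,2.997),(475.5,-317.8,70,2.997)])
E
```

```text
now 19.82 [ 475.  -318.8  123.9] toolx yaw 2.997 z [-0.0023  0.0012 -1.    ] F [ 0.1 -0.5 -1.5] w 0.221
(475.5, -317.8, 105, 2.997) xyz [-0.004  0.01   0.189] twist -0.0
(475.5, -317.8, 70, 2.997) xyz [-0.005  0.01   0.539] twist -0.0
```

>>> servo_tool --pt "0 0.01 0.15" --pt "0 0.01 0.3" --pt "0 0.01 0.4" --pt "0 0.01 0.4" --twist '[0, 0, 0, 0]' --jaw '[10, 10, 10, 10]'

```text
clock: 20.32
tcp_pos: [475.6, -318.2, 84.5]
eef_rot: [-0.227, -3.132, -0.001]
force: [0.1, 1.0, -2.2]
width: 0.224
```

```bash
python3 - <<'E'
from h import *
plan([(475.5,-317.8,72,2.997),(475.5,-317.8,70,2.997)])
E
```

```text
now 20.32 [ 475.6 -318.2   84.5] toolx yaw 2.997 z [-1.2e-03  5.0e-04 -1.0e+00] F [ 0.1  1.  -2.2] w 0.224
(475.5, -317.8, 72, 2.997) xyz [0.001 0.003 0.125] twist -0.0
(475.5, -317.8, 70, 2.997) xyz [0.001 0.003 0.145] twist -0.0
```

>>> servo_tool --pt "0 0 0.06" --pt "0 0 0.11" --pt "0 0 0.13" --pt "0 0 0.14" --pt "0 0 0.14" --twist '[0, 0, 0, 0, 0]' --jaw '[10, 10, 10, 10, 10]'

```text
clock: 20.95
tcp_pos: [476.0, -318.3, 71.4]
eef_rot: [0.227, 3.133, -0.0]
force: [-0.3, -0.7, -1.9]
width: 0.223
```

```bash
python3 - <<'E'
from h import *
plan([(475.5,-317.8,69.5,2.997)])
snap('scene','scene9');crop('scene9',190,220,110,130,6,'c18')
E
```

```text
now 20.95 [ 476.  -318.3   71.4] toolx yaw 2.9971 z [ 1.e-04 -1.e-04 -1.e+00] F [-0.3 -0.7 -1.9] w 0.223
(475.5, -317.8, 69.5, 2.997) xyz [0.006 0.005 0.019] twist 0.0
```

View pics/c18.png

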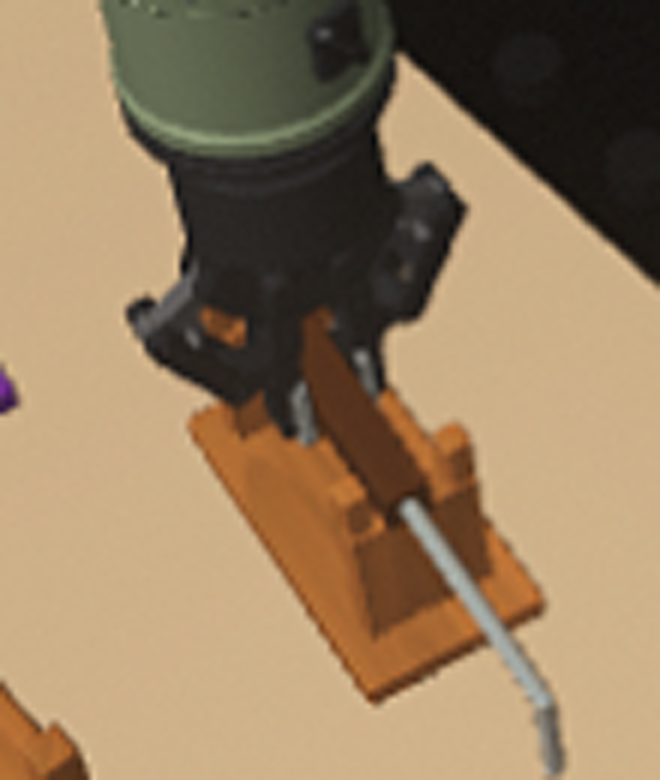

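In the slots, about 2 mm above the floors. Lower a touch more, then release.

>>> servo_tool --pt "0 0 0.01" --pt "0 0 0.02" --pt "0 0 0.02" --twist '[0, 0, 0]' --jaw '[10, 10, 10]'

```text
clock: 21.38
tcp_pos: [476.0, -318.3, 69.5]
eef_rot: [0.227, 3.133, -0.0]
force: [-1.4, 1.1, 3.4]
width: 0.225
```

>>> servo_tool --pt "0 0 0" --pt "0 0 0" --pt "0 0 0" --pt "0 0 0" --pt "0 0 0" --pt "0 0 0" --twist '[0, 0, 0, 0, 0, 0]' --jaw '[24, 30, 40, 60, 80, 80]'

```text
clock: 22.12
tcp_pos: [476.0, -318.3, 69.3]
eef_rot: [-0.227, -3.133, 0.0]
force: [-0.3, 0.1, -0.3]
width: 0.935
```

>>> servo_tool --pt "0 0 -0.2" --pt "0 0 -0.6" --pt "0 0 -1" --pt "0 0 -1" --twist '[0, 0, 0, 0]' --jaw '[80, 80, 80, 80]'

```text
clock: 22.62
tcp_pos: [477.1, -319.1, 172.0]
eef_rot: [0.227, 3.129, -0.003]
force: [0.2, -0.5, -1.2]
width: 0.932
```

>>> servo_tool --pt "0 0 -0.5" --pt "0 0 -1" --pt "0 0 -1" --pt "0 0 -1" --twist '[0, 0, 0, 0]' --jaw '[80, 80, 80, 80]'

```text
clock: 23.12
tcp_pos: [475.8, -318.0, 268.5]
eef_rot: [-0.226, -3.133, -0.001]
force: [0.3, 0.1, -0.8]
width: 0.939
```

```bash
python3 - <<'E'
from h import *
plan([(475.5,-317.8,69.5,2.997)])
for t in ('scene','top','wrist'): snap(t,t+'10')
crop('scene10',200,230,110,130,5,'c19');crop('wrist10',230,50,200,400,1.5,'c20')
E
```

```text
now 23.12 [ 475.8 -318.   268.5] toolx yaw 2.9974 z [-8.e-04  6.e-04 -1.e+00] F [ 0.3  0.1 -0.8] w 0.939
(475.5, -317.8, 69.5, 2.997) xyz [1.00e-03 0.00e+00 1.99e+00] twist 0.001
```

View pics/c19.png

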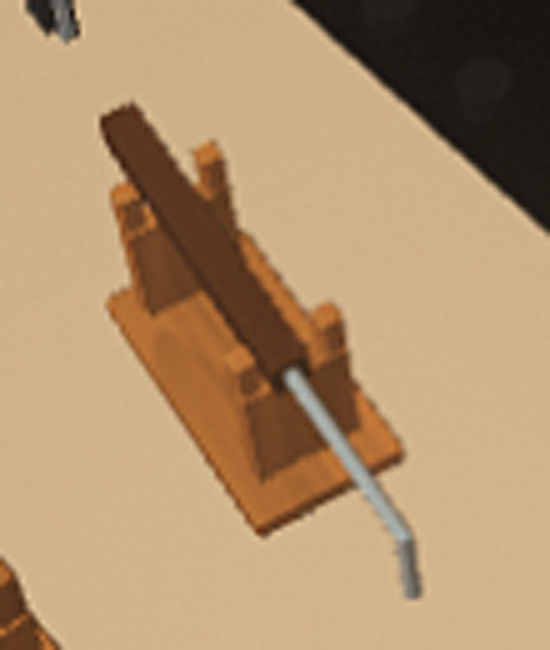

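View pics/wrist10.png

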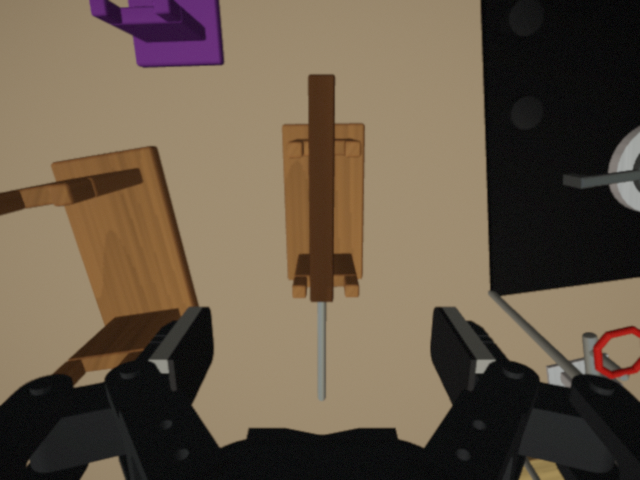

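View pics/top10.png

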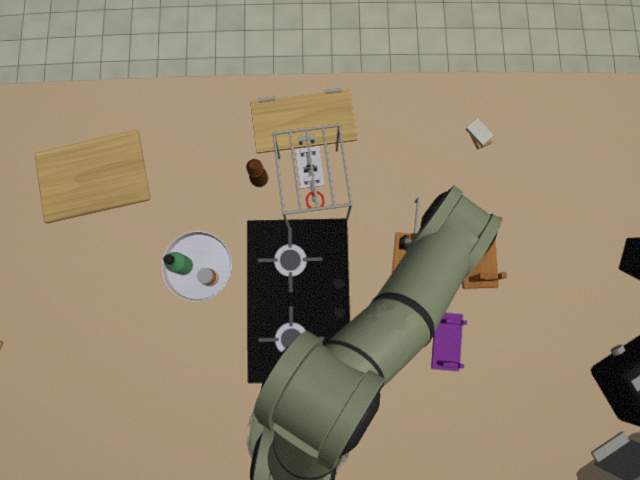

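View pics/scene10.png

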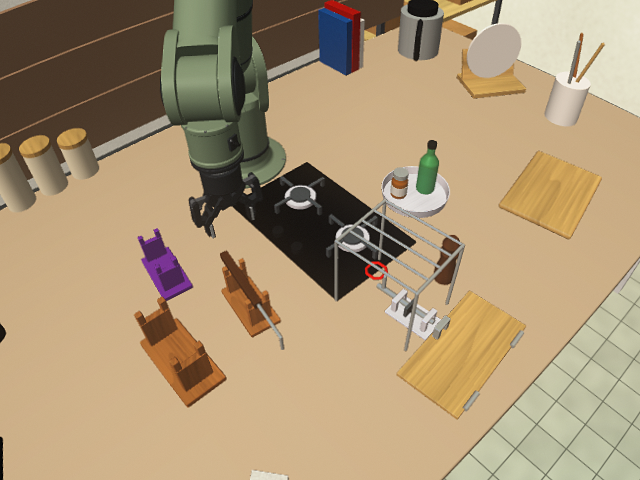

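```bash
python3 - <<'E'
from rig import job_done
print(job_done())
E
```

```text
the job is handed in; nothing more can be done
None
```

I drew the bolt with the hooked rod, unhooked, and laid the rod back in its rest. The job is handed in, at about 23 s on the clock; no verdict was reported.

- **Draw:** I took the rod from the smaller brown rest, put the hook down through the red ring and pulled the bolt until I felt the stop. By my estimate it is drawn about 35 mm in all, including roughly 5 mm it already stood drawn. It slid at about 4 N.
- **Hold:** The pull read 11.4 to 12.3 N for about 2 s. The highest reading was 16 N, taken when I met the stop, before I backed off to 12 N. Force is only read at the end of each move, so a brief peak in between could have been missed.
- **Unhooking:** The pictures before and after lifting the hook out show the ring at the same place, and it was still drawn in the last pictures.
- **Rod in its rest:** The rod lies in both fork slots. Its hook end shows within about one pixel (roughly 2 mm) of where it was at the start.
- **Surroundings:** The bottle, jar and pepper mill are standing where they were. The gripper is open about 200 mm above the rod, touching nothing.

None of the checks failed. The only difference I saw was about one pixel between where the hook should have appeared and where it did after the pull. The rod may have tilted very slightly in the grip.

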